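# Shut off and vent the bench air manifold

## Task

Take the pressure off the bench air manifold: with a fingertip, push the supply valve's lever (the long one at the right-hand end) fully shut, across its pipe and against its stop, and only then push the lever of the vent valve (the outlet with the stubby finned silencer) fully open, in line with its outlet. Push the levers, do not grip them; keep the two quick-coupler outlets shut, lift nothing and leave the other things on the bench where they are.

Things in the scene. Friction and masses are not known exactly. Their poses are not given: they have to be found in the camera images.
- manifold: Bench air manifold, fixed: a dark 35 mm square header bar 360 mm long on a grey plate 115 x 535 x 8 mm. Origin on the bench under the header's axis; its x points away from the robot, square to the bar, y along the bar to the left, z up. Bar from y = -145 to +215 mm, top 88 mm above the bench (clamps 92). Supply valve at its right end (y = -200 mm); pipe on to y = -279 mm, then down.
- gauge (a point): Top of the round pressure gauge (41 mm across, 24 mm deep) that stands on the header at its left end, 139 mm above the bench. Its dial faces the robot; the needle falls as the vent opens.
- supply_pivot (a point): Point on the vertical turning axis of the supply valve, at mid-height of its lever's sleeve, 118 mm above the bench. Axes as manifold.
- supply_grip (a point): Point on the supply lever, 80 mm out from supply_pivot at mid-height of its sleeve; turns with it, its x axis pointing to the lever's tip, z up. The pale grey round-ended sleeve runs from 35 to 115 mm off the axis, 18 mm wide, 11 mm thick (112.5 to 123.5 mm above the bench). On its far side and under its swing nothing is higher than 92 mm: a fingertip 98 to 105 mm above the bench passes and meets the full sleeve.
- supply_lever (a joint): Supply lever, rad: 0 = fully open, in line with its pipe, pointing right (manifold -y) away from the header; 1.571 = fully shut, across the pipe, pointing at the robot (manifold -x). Shuts clockwise seen from above, so it is pushed from its far (+x) side; rigid stops at both ends. Stiff, 0.5 N m (6 to 7 N at supply_grip); stays where it is left. Starts open or a little throttled (0 to 0.3).
- vent: Vent valve, fixed: the outlet that ends in a stubby finned brass silencer with a closed dome (27 mm across, to 67 mm in front of the axis). Origin on the bench under its turning axis; axes as manifold, outlet towards -x. The three outlet valves stand in a row 50 mm in front of the header's axis, 95 mm apart (manifold y = -95, 0, +95 mm), in an order that changes.
- vent_pivot (a point): Point on the vertical turning axis of the vent valve, at mid-height of its lever's sleeve, 112 mm above the bench. Axes as manifold.
- vent_grip (a point): Point on the vent lever, 52 mm out from vent_pivot at mid-height of its sleeve; turns with it, its x axis pointing to the lever's tip, z up. The pale grey round-ended sleeve runs from 26 to 72 mm off the axis, 14 mm wide, 10 mm thick (107 to 117 mm above the bench). The header (88 mm) lies below its far side: a fingertip 95 to 102 mm above the bench passes and meets the full sleeve.
- vent_lever (a joint): Vent lever, rad: 0 = shut, across its outlet, pointing left (manifold +y); 1.571 = fully open, in line with its outlet, pointing at the robot (manifold -x). Opens anticlockwise seen from above, so it is pushed from its far (+x) side; rigid stops at both ends. 0.25 N m (5 N at vent_grip); stays where it is left. Starts shut (0 to 0.1).
- outlet_a: One of the two other outlet valves, fixed; each ends in an empty steel quick coupler (ribbed sleeve 29 mm across, open bore, to 84 mm in front of the axis). Origin on the bench under its turning axis. Its lever is the same as the vent's.
- outlet_b: The other quick-coupler outlet valve, the same as outlet_a.
- outlet_a_lever (a joint): Lever of outlet_a, rad, as for vent_lever: 0 = shut, pointing left. Starts shut (0 to 0.08); keep it shut.
- outlet_b_lever (a joint): The same for outlet_b; keep it shut.
- spray_bottle: White trigger spray bottle, 72 mm across, 230 mm tall, standing to the left of the manifold. Origin under its centre. Leave it alone.
- blow_gun: Air blow gun lying on its side to the left of the manifold: 26 mm thick, barrel and nozzle 190 mm, handle 110 mm. Origin under the gun's body. Leave it alone.
- brush: Red-handled cleaning brush, 190 mm long, lying in front of the outlets. Leave it alone.
- screwdriver: Screwdriver, 190 mm long, lying behind the header. Leave it alone.
- lens: Projector lens barrel, 54 mm across, 59 mm tall, standing in front of the supply valve under the lever's swing. Origin under its centre. Leave it alone.
- fan: Small cooling fan, 60 x 60 x 20 mm, lying flat behind the supply lever. Origin under its centre. Leave it alone.
- air_plug: Steel plug nipple, 19 mm across, 42 mm tall, standing on the bench between two outlets. Origin under its centre. Leave it alone.

How it is judged:
By the outcome, as a careful person would: the job done as asked, in the order asked, and still so for the second after the job is handed in, with the robot touching nothing.
It also fails if it takes over 54 s, if anything falls off the work surface, if the arm or the gripper's body presses on something with over 40 N, if the wrist force passes 120 N, or if a joint passes its speed limit or range.

## Robot

A 7-joint arm with a two-finger parallel gripper is mounted at the origin on the work surface. World frame = base frame: x ahead of the robot, y to its left, z up, the work surface at z = 0. Lengths are in m, angles in rad, forces in N, time in s.
With the tool pointing down it reaches from about 0.425 to 0.925 m from the base axis. Payload 6.8 kg.
Tool frame: the origin (TCP) lies on the front face of the gripper's body, between the roots of the fingers; the fingertips stand 73 mm ahead of it and the grasp point (between the pads) lies r.pinch_z ahead of it (r.pinch_z is the distance from the TCP to the grasp point, in m); z points along the fingers, y is the direction in which the jaws open and shut (so a half turn about z gives the same grasp; the last joint's range is limited). The gripper opens to 85 mm and grips with 20 to 120 N. Pads are 22 mm wide; open, the fingers measure 114 mm over their backs; the gripper's body (76 mm by 85 mm) begins 54 mm behind the grasp point. The pads swing forward as they close: fully open they stand 13 mm farther back than shut.
Start: joints at [-1.448, 0.477, 0.022, 1.555, -0.011, 1.109, -0.083], TCP at [0.154, 0.657, 0.304] pointing down, gripper open.
Joint ranges: [-2.96, 2.96], [-0.34, 2.1], [-1.41, 1.46], [0.24, 2.44], [-1.37, 4.51], [0.17, 1.92], [-2.96, 2.96]. Speed limits (rad/s): [2.39, 2.39, 3.14, 3.14, 3.14, 3.14, 3.14].

## Interface

Orientations are given as a rotation vector (axis times angle).
In Python, from bench import readout, grab_frame, r, search_frame, masks_of, tip_of gives the robot as it stands.
- The arm moves only by the tool step_arm, never from a script. Its argument "commands" is a list of rows, each a list of 7 numbers: the shift along the tool's x, y, z as a fraction of full scale, then the turn, a rotation vector about the tool's x, y, z as a fraction of full scale, then the gripper's target within -1 to 1 (shut at 1, half-way at 0, fully open at -1). In form: [[tx, ty, tz, ax, ay, az, hand], ...]. A call has exactly 10 rows; each row is the pose to reach, as a shift and turn from the pose measured when the call began, along the tool's axes at that moment, turning the shorter way round; what a row does not reach only later rows make up. Full scale, the value 1, is 500 mm for a shift and 360 degrees for a turn. A row lasts 1/8 s, in which the tool goes at most 62.5 mm and 10.7 degrees, less where a joint would pass 70% of its speed; a pose out of reach is approached as far as the arm can. A call with a number of a shift or a turn outside -1 to 1 is refused whole. A call with a gripper value outside its range is refused whole. The fingers move at their own pace and stop on an object; "newtons" is the grip in N (left out, the last holds). Time passes only in rows, so rows that repeat a pose let the fingers close, or fill a call up. It gives the time, the measured TCP pose, the force and the opening at its end, in the units of the state.
- readout.get_obs(): the state, without advancing time (a new reading comes with each control period).
- grab_frame(name): name is "scene" or "top" or "wrist"; returns a dict with "img" (480x640x3 uint8, red, green, blue), "K" (3x3 intrinsics, pixels), "world_to_cam" (4x4, takes a point from world to camera coordinates). Camera axes: x right, y down, z forward; pixel columns grow to the right and rows downward; lengths in m; the calibration is good to about 2 mm. The wrist camera is an equidistant fisheye: a pixel r from the principal point sees the ray r / f radians off the axis. A picture is of the moment at which its call begins. There is no depth.
- r.hand_in(): hands the job in, once; it reports no verdict.
Trained networks look in a picture, given as the dict that the camera call returned (one of the last four; its "shot" number tells which), for a name from the list of things; names that differ only in an ending like _2 or _b are one class to them, and where a whole thing is asked for, a point or a joint stands for the part that bears it (a point fixed in the world has none). Each returns a list of dicts, best first, with "p" (0 to 1); they miss things now and then, are a little off and sometimes report something else, mostly with a low value. They report only what shows in the picture. A call takes as long as a camera call.
- search_frame(thing, picture): "extent" ([centre column, centre row, width, height] in pixels, round what is visible of it).
- masks_of(thing, picture): "pixels" (480x640 bool, what is visible of it) and "extent" ([centre column, centre row, width, height] in pixels, round what is visible of it).
- tip_of(thing, picture): "point" ([column, row] in pixels: a listed point, or the origin of a listed thing).
The state is a dict: "clock": time; "joints": joint angles; "qvel": joint speeds; "tau": joint torques, N m; "tcp_pos": TCP position; "orientation": TCP orientation; "contact_force": force on the tool from outside, world axes, zero at the start; "moment": the same for the moment, N m; "grip_width": finger opening in m.
Only numpy, scipy, OpenCV 4.12 (cv2) and the standard library are available. Lean on these libraries where they do the work, as an engineer would, in place of code of your own. Each camera call takes 0.05 s, during which the arm holds its last target. There are 200 camera calls.

## Working session

There is one attempt and no reset: what is moved stays moved. The work goes in short steps, Python scripts to look and compute and a tool call to move; the robot and the scene stay as the last step left them, time stands still between calls to the robot, and variables do not carry over. Pictures are saved under pics/ and viewed, about 8 in all and at most 12, crops included, and the job is handed in when it is done.

Besides the shell and the picture viewer there is one more tool, called after "Call:" by a JSON object that holds its "method" and its "body", one argument or row to a line. step_arm: Moves the arm, as the interface text tells. Its arguments: {"type":"object","properties":{"commands":{"type":"array"},"newtons":{"type":"number"}},"required":["commands"]}

```bash
mkdir -p pics; cat > h.py <<'E'
import numpy as np, cv2
from bench import readout, grab_frame, r, search_frame, masks_of, tip_of
from scipy.spatial.transform import Rotation as R
def at_z(f,uv,z):
    K=f["K"];T=np.array(f["world_to_cam"]);d=np.linalg.inv(K)@[uv[0],uv[1],1]
    C=-T[:3,:3].T@T[:3,3];d=T[:3,:3].T@d
    return C+d*(z-C[2])/d[2]
def proj(f,p):
    T=np.array(f["world_to_cam"]);c=T[:3,:3]@p+T[:3,3];u=f["K"]@c;return u[:2]/u[2]
def save(f,n,box=None,s=1):
    im=f["img"][...,::-1]
    if box: im=im[box[1]:box[3],box[0]:box[2]]
    cv2.imwrite("pics/"+n,cv2.resize(im,None,fx=s,fy=s,interpolation=cv2.INTER_CUBIC))
E
python3 - <<'E'
from h import *
np.set_printoptions(precision=4,suppress=True)
o=readout.get_obs();print(o["clock"],o["tcp_pos"],o["orientation"],o["joints"],o["grip_width"],r.pinch_z)
Z=dict(manifold=0,gauge=.139,supply_pivot=.118,supply_grip=.118,vent=0,vent_pivot=.112,vent_grip=.112,outlet_a=0,lens=0,fan=0,spray_bottle=0,air_plug=0)
fs={n:grab_frame(n) for n in("top","scene")}
for n,f in fs.items():
    save(f,n+"0.png")
    print(n,-np.array(f["world_to_cam"])[:3,:3].T@np.array(f["world_to_cam"])[:3,3])
    for t,z in Z.items():
        for d in tip_of(t,f)[:3]: print(n,t,round(d["p"],2),np.round(d["point"],1),at_z(f,d["point"],z))
E
```

```text
0.0 [0.1543 0.6567 0.3029] [-0.3617 -3.1206  0.0029] [-1.4481  0.4778  0.0223  1.5564 -0.0115  1.1093 -0.0831] 0.08561671033899806 0.0539
top [0.4981 0.1203 0.9301]
top manifold 0.85 [363.  250.6] [0.5482 0.0059 0.    ]
top gauge 0.7 [260.9 253.1] [0.5384 0.2006 0.139 ]
top supply_pivot 0.42 [318.4 276. ] [0.4975 0.1009 0.118 ]
top supply_grip 0.76 [525.3 252.9] [ 0.5342 -0.2724  0.118 ]
top supply_grip 0.24 [363.9 277.9] [0.4931 0.0198 0.118 ]
top vent 0.72 [315.7 275.6] [0.4983 0.1035 0.    ]
top vent_pivot 0.96 [321.2 276.4] [0.4967 0.0957 0.112 ]
top vent_grip 0.16 [261.  249.4] [0.5465 0.2032 0.112 ]
top outlet_a 0.87 [364.7 277.6] [0.4929 0.0036 0.    ]
top outlet_a 0.55 [410.5 275.4] [ 0.4962 -0.0904  0.    ]
top lens 0.56 [471.2 309.9] [ 0.4245 -0.2127  0.    ]
top fan 0.57 [479.1 186.3] [ 0.6792 -0.2388  0.    ]
top spray_bottle 0.6 [217.3 213.9] [0.627  0.3036 0.    ]
top air_plug 0.65 [345.8 307.9] [0.4321 0.0433 0.    ]
scene [1.2599 0.4545 0.8306]
scene manifold 0.63 [275.1 279.6] [0.555  0.0085 0.    ]
scene gauge 0.71 [369.6 249.6] [0.5399 0.1946 0.139 ]
scene supply_pivot 0.69 [174.6 202.5] [ 0.5536 -0.2077  0.118 ]
scene supply_pivot 0.38 [355.6 236.1] [0.4951 0.1499 0.118 ]
scene supply_grip 0.82 [153. 189.] [ 0.5358 -0.2733  0.118 ]
scene supply_grip 0.25 [402.2 355.4] [0.7131 0.3185 0.118 ]
scene vent_pivot 0.71 [329.8 231. ] [0.4958 0.0985 0.112 ]
scene vent_pivot 0.17 [352.1 227.3] [0.4684 0.1316 0.112 ]
scene vent_grip 0.66 [352.9 235.5] [0.4892 0.1422 0.112 ]
scene vent_grip 0.4 [212.8 211.1] [ 0.5385 -0.1304  0.112 ]
scene outlet_a 0.59 [321.2 246.3] [ 0.4287  0.0477 -0.    ]
scene lens 0.89 [213.3 210.7] [ 0.4243 -0.2213  0.    ]
scene fan 0.92 [132.2 277.7] [ 0.6706 -0.2482  0.    ]
scene fan 0.19 [278.2 330.9] [0.6662 0.0765 0.    ]
scene air_plug 0.64 [318.1 248.7] [0.4381 0.0451 0.    ]
scene air_plug 0.64 [175.9 202.8] [ 0.4363 -0.314   0.    ]
```

```bash
python3 - <<'E'
import cv2
a=cv2.imread("pics/top0.png");b=cv2.imread("pics/scene0.png")
cv2.imwrite("pics/top1.png",cv2.resize(a[130:380,190:590],None,fx=2,fy=2,interpolation=cv2.INTER_CUBIC))
cv2.imwrite("pics/sc1.png",cv2.resize(b[120:420,80:480],None,fx=2,fy=2,interpolation=cv2.INTER_CUBIC))
E
```

```text
(no output)
```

View pics/top1.png

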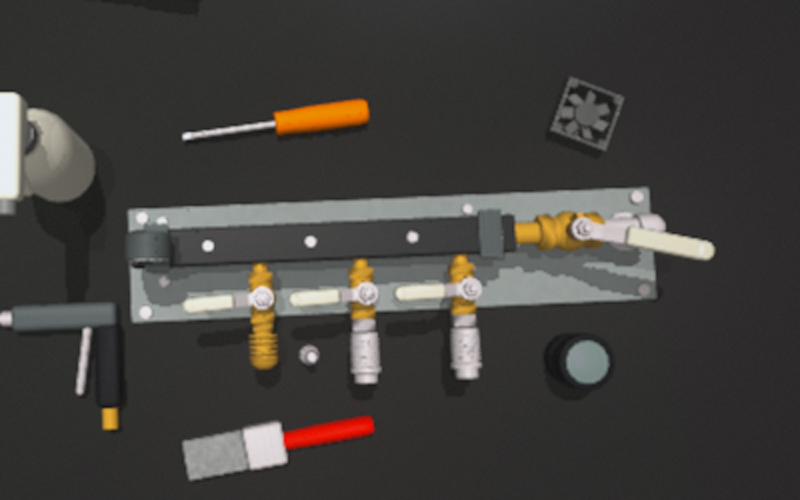

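View pics/sc1.png

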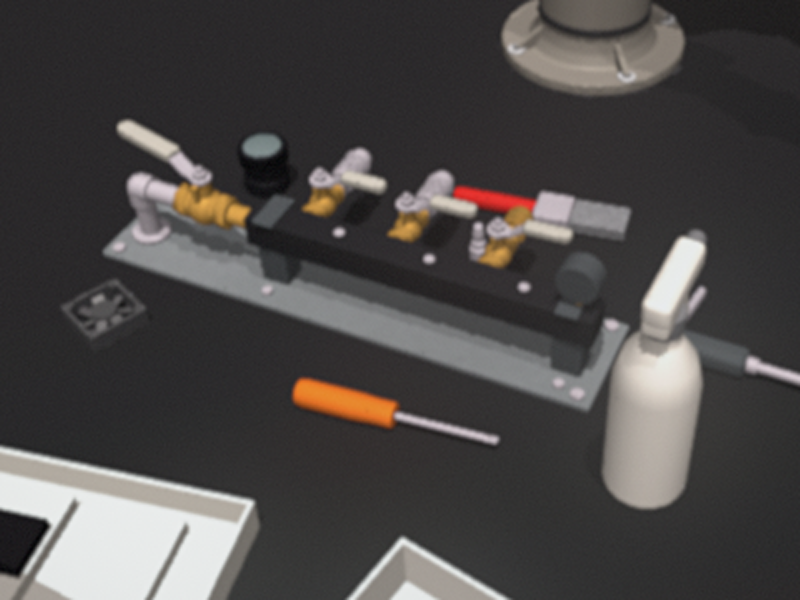

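The top view shows the vent (brass silencer) as the leftmost outlet, with its bolt near pixel (321,278). The supply bolt is near (481,244) and its lever is slightly throttled, at about 0.2. The scene view agrees. Next I'll fit the manifold pose from the four valve bolts in both views.

```bash
cat >> h.py <<'E'
import json
def pose(): return json.load(open("pose.json"))
def world(m):
    x,y,a=pose()["m"][:3];c,s=np.cos(a),np.sin(a);return np.array([x+c*m[0]-s*m[1],y+s*m[0]+c*m[1]])
def way(which,th,off,rad=None):
    "finger centre (world xy) and tool yaw with tool x along(supply)/against(vent) the push"
    a=pose()["m"][2];c,s=np.cos(th),np.sin(th)
    if which=="s": P,t,g,rad=(0,-.2),np.array([-s,-c]),np.array([-c,s]),rad or .08
    else: P,t,g,rad=(-.05,.095),np.array([-s,c]),np.array([-c,-s]),rad or .052
    p=world(np.array(P)+rad*t-off*g); d=g if which=="s" else -g
    return p,np.arctan2(d[1],d[0])+a
def row(p,z,yaw,hand=1):
    o=readout.get_obs();R0=R.from_rotvec(o["orientation"])
    Rt=R.from_euler("z",yaw)*R.from_euler("x",np.pi)
    sh=R0.inv().apply(np.array([p[0],p[1],z])-o["tcp_pos"])/.5; tn=(R0.inv()*Rt).as_rotvec()/(2*np.pi)
    return np.round([*sh,*tn,hand],4).tolist()
E
python3 - <<'E'
from h import *
from scipy.optimize import least_squares
fs={n:grab_frame(n) for n in("top","scene")}
M=[(0,-.2,.118),(-.05,.095,.112),(-.05,0,.112),(-.05,-.095,.112)]
uv=dict(top=[(481.5,244),(321,278.5),(373,276.5),(424,274.5)],scene=[(180,206),(329.5,233),(283,220),(240,208)])
def res(q):
    c,s=np.cos(q[2]),np.sin(q[2]);e=[]
    for n,f in fs.items():
        for m,u in zip(M,uv[n]): e+=list(proj(f,[q[0]+c*m[0]-s*m[1],q[1]+s*m[0]+c*m[1],m[2]+q[3]])-u)
    return e
q=least_squares(res,[.55,0,.04,.01],loss="soft_l1").x
print(q,np.round(res(q),1))
json.dump(dict(m=q.tolist()),open("pose.json","w"))
print("sup",world((0,-.2)),"vent",world((-.05,.095)))
for n,f in fs.items():
    for t,z in (("supply_lever",.118),("vent_lever",.112)):
        for d in masks_of(t,f)[:3]:
            ys,xs=np.nonzero(d["pixels"]);print(n,t,round(d["p"],2),np.round(d["extent"]),len(xs))
for g in([.5342,-.2724],[.5358,-.2733]):
    d=np.array(g)-world((0,-.2));print("th",np.hypot(*d),np.arctan2(-d[0],-d[1])+q[2])
p,y=way("s",.1,.045);print(p,y,row(p,.3,y))
print("via",row((.5,.12),.34,2.9))
E
```

```text
[ 0.54564596  0.00275093  0.02944312 -0.00795321] [ 0.3  0.1 -0.2  0.   0.1 -0.2  1.2 -0.4  0.4  0.6 -0.2 -0.   0.7  0.
  0.4 -0.3]
sup [ 0.55153373 -0.19716239] vent [0.49287094 0.09623781]
top supply_lever 0.93 [512. 250.  76.  21.] 690
top vent_lever 0.7 [306. 286.  45.  53.] 785
top vent_lever 0.57 [306. 282.  43.  13.] 341
scene supply_lever 0.74 [165. 198.  45.  34.] 472
scene vent_lever 0.56 [345. 236.  40.  13.] 312
th 0.07720852768843373 0.255878568347666
th 0.07774629581788818 0.23322331436508334
[ 0.5907819  -0.28013576] 3.0710357775154415 [-1.2785, -1.6251, 0.0077, 0.0, -0.0, -0.0255, 1.0]
via [-0.9186, -0.8876, -0.0722, 0.0, -0.0, 0.0017, 1.0]
```

Call:
{"method": "step_arm", "body": {
  "commands": [
    [-0.15,-0.1,-0.08,0,0,0,1],
    [-0.3,-0.22,-0.08,0,0,0,1],
    [-0.42,-0.34,-0.08,0,0,0,1],
    [-0.54,-0.46,-0.08,0,0,0,1],
    [-0.66,-0.58,-0.08,0,0,0,1],
    [-0.78,-0.7,-0.08,0,0,0,1],
    [-0.87,-0.8,-0.08,0,0,0,1],
    [-0.92,-0.89,-0.08,0,0,0,1],
    [-0.92,-0.89,-0.08,0,0,0,1],
    [-0.92,-0.89,-0.08,0,0,0,1]
  ]
}}

```text
clock: 2.85
tcp_pos: [0.4904, 0.1374, 0.3442]
orientation: [0.361, 3.12, 0.001]
contact_force: [-0.0, 0.5, 0.3]
grip_width: 0.0002
```

```bash
python3 - <<'E'
from h import *
o=readout.get_obs();print(o["clock"],o["tcp_pos"],o["joints"],o["contact_force"],o["grip_width"])
p,y=way("s",.15,.05);print(p,y,row(p,.34,y))
E
```

```text
2.85 [0.49036185 0.13742501 0.34422284] [-0.69589469  0.16033368  0.34045206  1.9164866  -0.06109571  1.07348494
  1.00994071] [-0.04577325  0.48203793  0.29042874] 0.00016643524551319442
[ 0.59154962 -0.28259498] 3.0210357775154417 [-0.3889, -0.7716, 0.008, 0.0001, 0.0001, -0.0175, 1.0]
```

Call:
{"method": "step_arm", "body": {
  "commands": [
    [-0.06,-0.1,0,0,0,0,1],
    [-0.12,-0.2,0,0,0,0,1],
    [-0.17,-0.3,0,0,0,0,1],
    [-0.22,-0.4,0,0,0,0,1],
    [-0.27,-0.5,0,0,0,-0.005,1],
    [-0.32,-0.6,0,0,0,-0.01,1],
    [-0.36,-0.7,0.01,0,0,-0.0175,1],
    [-0.389,-0.772,0.01,0,0,-0.0175,1],
    [-0.389,-0.772,0.01,0,0,-0.0175,1],
    [-0.389,-0.772,0.01,0,0,-0.0175,1]
  ]
}}

```text
clock: 4.1
tcp_pos: [0.5917, -0.2819, 0.3388]
orientation: [0.188, 3.135, 0.003]
contact_force: [0.6, 0.9, -0.6]
grip_width: 0.0002
```

```bash
python3 - <<'E'
from h import *
o=readout.get_obs();print(o["clock"],o["tcp_pos"],o["joints"],o["contact_force"])
p,y=way("s",.15,.05);print(p,y,row(p,.174,y))
f=grab_frame("top");save(f,"t2.png",(400,170,600,350),4)
g=grab_frame("wrist");save(g,"w2.png")
d=tip_of("supply_grip",f);print([(round(k["p"],2),at_z(f,k["point"],.118)) for k in d[:2]])
for t,z in(("supply_pivot",.118),("supply_grip",.118)):
    for k in tip_of(t,g)[:2]:
        K=np.array(g["K"]);T=np.array(g["world_to_cam"]);v=np.array([(k["point"][0]-K[0,2])/K[0,0],(k["point"][1]-K[1,2])/K[1,1]])
        a=np.hypot(*v);d=T[:3,:3].T@np.array([*(v/a*np.sin(a)),np.cos(a)]);C=-T[:3,:3].T@T[:3,3];print(t,round(k["p"],2),k["point"],C+d*(z-C[2])/d[2])
E
```

```text
4.1 [ 0.59168106 -0.28189876  0.33878461] [-0.01645158  0.45097404  0.51807196  1.59292693 -0.23952634  1.16121639
  2.0053568 ] [ 0.62920802  0.90696876 -0.64711575]
[ 0.59154962 -0.28259498] 3.0210357775154417 [0.0003, -0.002, 0.3296, 0.0003, 0.0001, 0.0001, 1.0]
[(0.83, array([ 0.5287721 , -0.27282759,  0.118     ]))]
supply_pivot 0.71 [419.5, 167.9] [ 0.55188137 -0.19519166  0.118     ]
supply_grip 0.8 [314.1, 159.4] [ 0.53681746 -0.27791984  0.118     ]
```

View pics/w2.png

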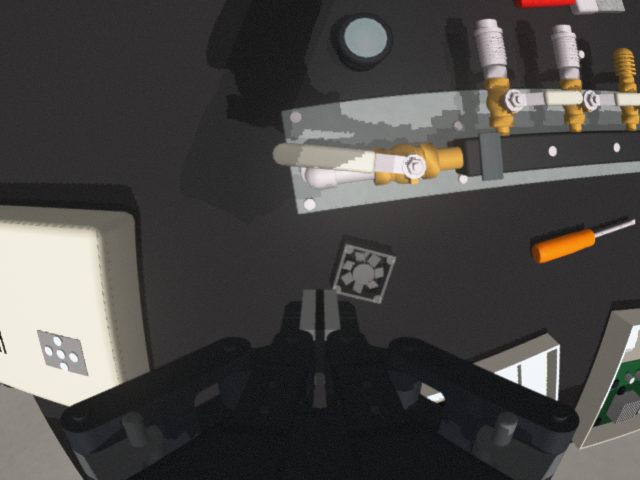

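The wrist view confirms the pivot and grip to within about 2 mm, with the lever at about 0.2. The space behind the lever is clear, and the fan lies low at (365,268). I'll descend.

Call:
{"method": "step_arm", "body": {
  "commands": [
    [0,0,0.06,0,0,0,1],
    [0,0,0.12,0,0,0,1],
    [0,-0.002,0.18,0,0,0,1],
    [0,-0.002,0.24,0,0,0,1],
    [0,-0.002,0.28,0,0,0,1],
    [0,-0.002,0.31,0,0,0,1],
    [0,-0.002,0.328,0,0,0,1],
    [0,-0.002,0.33,0,0,0,1],
    [0,-0.002,0.33,0,0,0,1],
    [0,-0.002,0.33,0,0,0,1]
  ]
}}

```text
clock: 5.6
tcp_pos: [0.5923, -0.2824, 0.1749]
orientation: [0.186, 3.134, 0.002]
contact_force: [0.1, -0.7, 0.0]
grip_width: -0.0003
```

```bash
python3 - <<'E'
from h import *
o=readout.get_obs();print(o["clock"],o["tcp_pos"],o["contact_force"])
for th,off in [(.15,.04),(.15,.03),(.2,.024),(.25,.02),(.31,.02),(.37,.02),(.43,.02),(.49,.02),(.55,.02)]:
    p,y=way("s",th,off);print(row(p,.174,y))
E
```

```text
5.6 [ 0.59230145 -0.28243436  0.17493958] [ 0.14367209 -0.6672538   0.01937593]
[0.0215, -0.0005, 0.0018, 0.0002, 0.0004, 0.0003, 1.0]
[0.0415, -0.0004, 0.0018, 0.0002, 0.0004, 0.0003, 1.0]
[0.0615, -0.0026, 0.0017, 0.0002, 0.0004, 0.0083, 1.0]
[0.0776, -0.0036, 0.0017, 0.0002, 0.0004, 0.0162, 1.0]
[0.0875, -0.0047, 0.0017, 0.0002, 0.0004, 0.0258, 1.0]
[0.0973, -0.0052, 0.0016, 0.0002, 0.0004, 0.0353, 1.0]
[0.1072, -0.0051, 0.0016, 0.0002, 0.0003, 0.0449, 1.0]
[0.1171, -0.0045, 0.0016, 0.0003, 0.0003, 0.0544, 1.0]
[0.1269, -0.0032, 0.0016, 0.0003, 0.0003, 0.064, 1.0]
```

Call:
{"method": "step_arm", "body": {
  "commands": [
    [0.0215,0,0.001,0,0,0,1],
    [0.0415,0,0.001,0,0,0,1],
    [0.0615,-0.0026,0.001,0,0,0.008,1],
    [0.0776,-0.0036,0.001,0,0,0.016,1],
    [0.0875,-0.0047,0.001,0,0,0.026,1],
    [0.0973,-0.0052,0.001,0,0,0.035,1],
    [0.1072,-0.0051,0.001,0,0,0.045,1],
    [0.1171,-0.0045,0.001,0,0,0.0545,1],
    [0.1269,-0.0032,0.001,0,0,0.064,1],
    [0.1269,-0.0032,0.001,0,0,0.064,1]
  ]
}}

```text
clock: 6.85
tcp_pos: [0.5299, -0.2772, 0.1747]
orientation: [0.811, 3.029, 0.0]
contact_force: [3.0, -2.7, -2.5]
grip_width: -0.0002
```

```bash
python3 - <<'E'
from h import *
o=readout.get_obs();print(o["clock"],o["tcp_pos"],o["contact_force"],o["moment"],o["joints"][6])
f=grab_frame("top");d=tip_of("supply_grip",f);print([(round(k["p"],2),at_z(f,k["point"],.118)) for k in d[:2]])
save(f,"t3.png",(400,170,600,350),4)
for th in np.arange(.63,1.29,.07):
    p,y=way("s",th,.019);print(round(th,2),row(p,.174,y))
E
```

```text
6.85 [ 0.52991447 -0.27719817  0.17473803] [ 2.9912866  -2.67241014 -2.49302115] [-0.66729573 -0.79878325  0.00415798] 1.784230867434775
[(0.69, array([ 0.51514138, -0.26947349,  0.118     ])), (0.6, array([0.49624983, 0.09963956, 0.118     ]))]
0.63 [0.017, -0.0022, 0.0013, 0.0003, 0.0007, 0.0126, 1.0]
0.7 [0.0284, -0.0036, 0.0013, 0.0003, 0.0007, 0.0237, 1.0]
0.77 [0.0399, -0.0042, 0.0012, 0.0003, 0.0007, 0.0348, 1.0]
0.84 [0.0514, -0.0039, 0.0012, 0.0004, 0.0007, 0.046, 1.0]
0.91 [0.0629, -0.0029, 0.0011, 0.0004, 0.0007, 0.0571, 1.0]
0.98 [0.0742, -0.001, 0.0011, 0.0004, 0.0007, 0.0683, 1.0]
1.05 [0.0855, 0.0016, 0.001, 0.0004, 0.0007, 0.0794, 1.0]
1.12 [0.0964, 0.005, 0.001, 0.0005, 0.0007, 0.0906, 1.0]
1.19 [0.1072, 0.0092, 0.0009, 0.0005, 0.0006, 0.1017, 1.0]
1.26 [0.1176, 0.0141, 0.0009, 0.0005, 0.0006, 0.1128, 1.0]
```

View pics/t3.png

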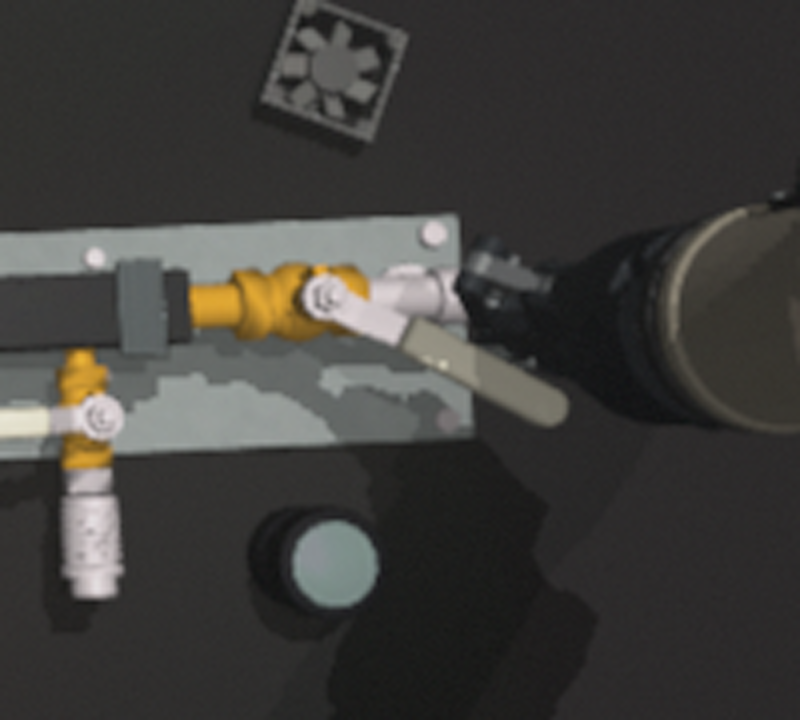

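The lever is moving: it has reached about 0.5 in the crop, with a light 4 N contact. I'll continue the arc.

Call:
{"method": "step_arm", "body": {
  "commands": [
    [0.017,-0.002,0.001,0,0,0.0126,1],
    [0.0284,-0.0036,0.001,0,0,0.0237,1],
    [0.04,-0.0042,0.001,0,0,0.035,1],
    [0.0514,-0.004,0.001,0,0,0.046,1],
    [0.063,-0.003,0.001,0,0,0.057,1],
    [0.0742,-0.001,0.001,0,0,0.068,1],
    [0.0855,0.0016,0.001,0,0,0.0794,1],
    [0.0964,0.005,0.001,0,0,0.09,1],
    [0.107,0.009,0.001,0,0,0.1017,1],
    [0.1176,0.014,0.001,0,0,0.113,1]
  ]
}}

```text
clock: 8.2
tcp_pos: [0.4827, -0.2436, 0.1747]
orientation: [1.815, 2.554, 0.001]
contact_force: [2.9, -5.5, 0.4]
grip_width: 0.0001
```

```bash
python3 - <<'E'
from h import *
o=readout.get_obs();print(o["clock"],o["tcp_pos"],o["contact_force"],o["joints"][6])
for th,off in[(1.32,.019),(1.38,.019),(1.44,.019),(1.48,.019),(1.52,.019),(1.56,.019),(1.571,.018),(1.571,.016),(1.571,.014)]:
    p,y=way("s",th,off);print(round(th,2),row(p,.174,y))
E
```

```text
8.2 [ 0.48272263 -0.2436049   0.17472947] [ 2.90765781 -5.50080572  0.44853026] 1.1873574520411807
1.32 [0.0133, -0.0013, 0.0014, 0.0009, 0.001, 0.0087, 1.0]
1.38 [0.0231, -0.0028, 0.0013, 0.0009, 0.001, 0.0182, 1.0]
1.44 [0.0329, -0.0037, 0.0012, 0.001, 0.001, 0.0278, 1.0]
1.48 [0.0395, -0.0039, 0.0012, 0.001, 0.0009, 0.0342, 1.0]
1.52 [0.046, -0.0039, 0.0011, 0.001, 0.0009, 0.0405, 1.0]
1.56 [0.0526, -0.0036, 0.0011, 0.001, 0.0009, 0.0469, 1.0]
1.57 [0.0563, -0.0029, 0.0011, 0.001, 0.0009, 0.0486, 1.0]
1.57 [0.0601, -0.0017, 0.0011, 0.001, 0.0009, 0.0486, 1.0]
1.57 [0.0639, -0.0005, 0.001, 0.001, 0.0009, 0.0486, 1.0]
```

Call:
{"method": "step_arm", "body": {
  "commands": [
    [0.0133,-0.0013,0.001,0,0,0.0087,1],
    [0.0231,-0.0028,0.001,0,0,0.0182,1],
    [0.033,-0.0037,0.001,0,0,0.0278,1],
    [0.0395,-0.004,0.001,0,0,0.0342,1],
    [0.046,-0.004,0.001,0,0,0.0405,1],
    [0.0526,-0.0036,0.001,0,0,0.047,1],
    [0.0545,-0.003,0.001,0,0,0.0486,1],
    [0.0563,-0.003,0.001,0,0,0.0486,1],
    [0.0563,-0.003,0.001,0,0,0.0486,1],
    [0.0563,-0.003,0.001,0,0,0.0486,1]
  ]
}}

```text
clock: 9.45
tcp_pos: [0.4717, -0.2196, 0.1747]
orientation: [2.184, 2.243, 0.001]
contact_force: [0.3, -6.1, 1.4]
grip_width: 0.0001
```

```bash
python3 - <<'E'
from h import *
o=readout.get_obs();print(o["clock"],o["tcp_pos"],o["contact_force"])
for off in(.018,.016,.014,.012,.01,.05,.07):
    p,y=way("s",1.571,off);print(off,p,row(p,.174,y))
f=grab_frame("top");d=tip_of("supply_grip",f);print([(round(k["p"],2),at_z(f,k["point"],.118)) for k in d[:2]])
print(way("s",1.571,0)[0])
E
```

```text
9.45 [ 0.4716608  -0.21958184  0.1746784 ] [ 0.2886069  -6.05793428  1.40204348]
0.018 [ 0.47209416 -0.21749352] [0.0042, 0.001, 0.0013, 0.0013, 0.0012, -0.0004, 1.0]
0.016 [ 0.47203569 -0.21549437] [0.0082, 0.001, 0.0013, 0.0013, 0.0012, -0.0004, 1.0]
0.014 [ 0.47197722 -0.21349522] [0.0122, 0.001, 0.0013, 0.0013, 0.0012, -0.0004, 1.0]
0.012 [ 0.47191875 -0.21149608] [0.0162, 0.0009, 0.0012, 0.0013, 0.0012, -0.0004, 1.0]
0.01 [ 0.47186028 -0.20949693] [0.0202, 0.0009, 0.0012, 0.0013, 0.0012, -0.0004, 1.0]
0.05 [ 0.47302969 -0.24947984] [-0.0598, 0.0011, 0.0018, 0.0013, 0.0012, -0.0004, 1.0]
0.07 [ 0.4736144  -0.26947129] [-0.0998, 0.0012, 0.0021, 0.0013, 0.0012, -0.0004, 1.0]
[(0.92, array([ 0.47298986, -0.1958853 ,  0.118     ])), (0.73, array([0.49645943, 0.10212793, 0.118     ]))]
[ 0.47156793 -0.19950121]
```

Call:
{"method": "step_arm", "body": {
  "commands": [
    [0.002,0,0.001,0,0,0,1],
    [0.004,0,0.001,0,0,0,1],
    [0.006,0,0.001,0,0,0,1],
    [0.008,0,0.001,0,0,0,1],
    [0.01,0,0.001,0,0,0,1],
    [0.012,0,0.001,0,0,0,1],
    [0.014,0,0.001,0,0,0,1],
    [0.016,0,0.001,0,0,0,1],
    [0.016,0,0.001,0,0,0,1],
    [0.016,0,0.001,0,0,0,1]
  ]
}}

```text
clock: 10.8
tcp_pos: [0.4713, -0.2183, 0.175]
orientation: [2.181, 2.229, -0.009]
contact_force: [2.7, -24.0, -10.7]
grip_width: -0.0002
```

The force rose to 24 N with almost no travel, so the lever is at its stop. I'll back off, lift and check.

Call:
{"method": "step_arm", "body": {
  "commands": [
    [-0.02,0,0,0,0,0,1],
    [-0.05,0,0,0,0,0,1],
    [-0.08,0,0,0,0,0,1],
    [-0.1,0,-0.02,0,0,0,1],
    [-0.1,0,-0.08,0,0,0,1],
    [-0.1,0,-0.16,0,0,0,1],
    [-0.1,0,-0.24,0,0,0,1],
    [-0.1,0,-0.3,0,0,0,1],
    [-0.1,0,-0.3,0,0,0,1],
    [-0.1,0,-0.3,0,0,0,1]
  ]
}}

```text
clock: 12.05
tcp_pos: [0.4703, -0.265, 0.3256]
orientation: [2.182, 2.23, -0.009]
contact_force: [-0.7, -0.6, -0.6]
grip_width: 0.0
```

```bash
python3 - <<'E'
from h import *
o=readout.get_obs();print(o["clock"],o["tcp_pos"],o["contact_force"],o["joints"])
f=grab_frame("top");d=tip_of("supply_grip",f);print([(round(k["p"],2),at_z(f,k["point"],.118)) for k in d[:2]])
save(f,"t4.png",(240,200,540,350),2.6)
p,y=way("v",0.05,.06);print(p,y,row(p,.33,y))
for th in(0,.05,.1):print(way("v",th,0)[0])
for k in tip_of("vent_grip",f)[:3]: print(round(k["p"],2),at_z(f,k["point"],.112))
E
```

```text
12.05 [ 0.47025465 -0.26496816  0.32560675] [-0.71594527 -0.55905271 -0.5801304 ] [-0.44920382  0.36327702  1.07513961  1.91283512 -0.35630982  1.05639023
  0.79353778]
[(0.68, array([ 0.55724062, -0.19905242,  0.118     ])), (0.67, array([ 0.47277337, -0.19875925,  0.118     ]))]
[0.548555   0.15283538] 0.07944312392564845 [0.8315, 0.1753, -0.0245, 0.0037, 0.0013, 0.2408, 1.0]
[0.49134011 0.14821527]
[0.48874424 0.14807381]
[0.48615867 0.14780278]
0.69 [0.48902952 0.14914844 0.112     ]
```

View pics/t4.png

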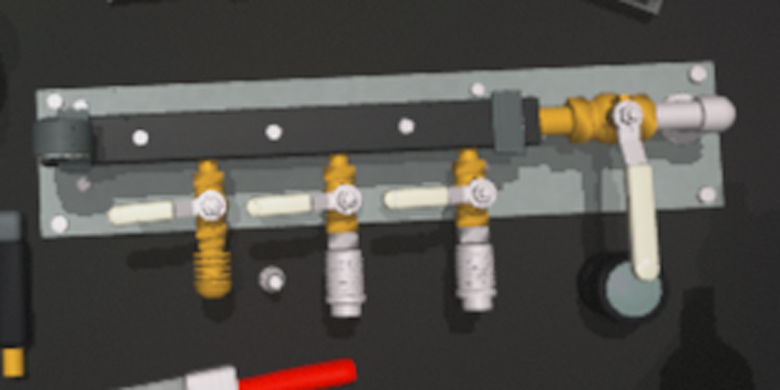

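The supply lever looks crossed, but I want its angle precisely, so I'll fit the mask axis in both views.

```bash
cat >> h.py <<'E'
def axis(f,thing,z,k=0):
    d=masks_of(thing,f)[k];m=d["pixels"]
    im=f["img"].astype(int);m&=(im[...,0]-im[...,2]>8)&(im[...,0]>110)&(im[...,0]-im[...,2]<60)   # pale cream sleeve
    ys,xs=np.nonzero(m);P=np.array([at_z(f,(x,y),z)[:2] for x,y in zip(xs,ys)])
    c=P.mean(0);u,s,v=np.linalg.svd(P-c);return round(d["p"],2),len(xs),c,np.degrees(np.arctan2(v[0][1],v[0][0])),s/np.sqrt(len(xs))*np.sqrt(12)
E
python3 - <<'E'
from h import *
a=pose()["m"][2];print("deg bar x axis",np.degrees(a),"pivot",world((0,-.2)))
for n in("top","scene"):
    f=grab_frame(n)
    print(n,"supply",axis(f,"supply_lever",.122))
    c=world((0,-.2)); 
    print(" expected px",[np.round(proj(f,[*way("s",1.571,0,r_)[0],.122]),1) for r_ in(.0001,.035,.115)])
    for k in range(3):
        try: print(" vent/outlet",axis(f,"vent_lever",.115,k))
        except Exception as e: pass
    save(f,n+"5.png",(440,220,520,310) if n=="top" else (110,150,210,260),6)
E
```

```text
deg bar x axis 1.686966736620312 pivot [ 0.55153373 -0.19716239]
top supply (0.9, 455, array([ 0.48274904, -0.19834486]), np.float64(-177.6922068760662), array([0.09112277, 0.01750145]))
 expected px [array([484.3, 243.7]), array([485.7, 263.1]), array([488.8, 308.2])]
 vent/outlet (0.68, 218, array([0.48960378, 0.13673632]), np.float64(95.57430625215318), array([0.07211065, 0.01499157]))
 vent/outlet (0.28, 214, array([ 0.49541583, -0.05578543]), np.float64(82.41854353264574), array([0.06701554, 0.03144818]))
scene supply (0.94, 239, array([ 0.48800827, -0.19708494]), np.float64(6.456073617503905), array([0.10110373, 0.02070033]))
 expected px [array([179.4, 201.7]), array([189.4, 191.8]), array([211. , 170.5])]
 vent/outlet (0.85, 204, array([0.49603092, 0.13649326]), np.float64(111.7369209456527), array([0.06448772, 0.0235818 ]))
```

View pics/top5.png

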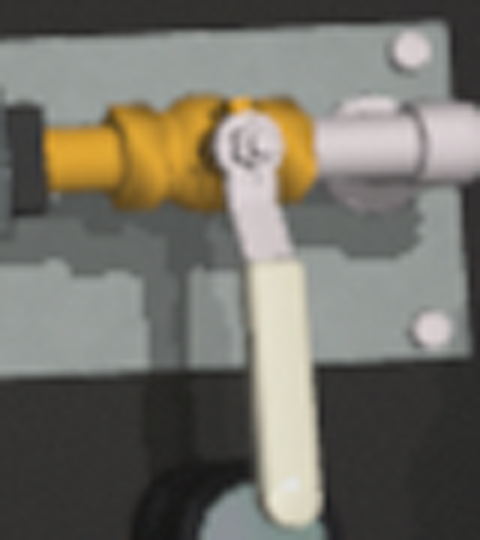

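The sleeve axis from the top view is 182.3° against 181.7° expected, so the supply is shut to within about 0.01 rad, and its projected line matches the crop. Now on to the vent.

Call:
{"method": "step_arm", "body": {
  "commands": [
    [0.09,0.02,-0.025,0,0,0.025,1],
    [0.18,0.04,-0.025,0,0,0.05,1],
    [0.27,0.06,-0.025,0,0,0.075,1],
    [0.36,0.08,-0.025,0,0,0.1,1],
    [0.45,0.1,-0.025,0,0,0.125,1],
    [0.54,0.12,-0.025,0,0,0.15,1],
    [0.63,0.14,-0.025,0,0,0.18,1],
    [0.72,0.155,-0.025,0,0,0.21,1],
    [0.8,0.17,-0.025,0,0,0.24,1],
    [0.8315,0.175,-0.025,0.003,0.001,0.241,1]
  ]
}}

```text
clock: 13.95
tcp_pos: [0.5491, 0.1558, 0.3303]
orientation: [3.133, 0.13, 0.004]
contact_force: [0.0, -0.7, -0.7]
grip_width: 0.0002
```

```bash
python3 - <<'E'
from h import *
o=readout.get_obs();print(o["clock"],o["tcp_pos"],o["orientation"],o["joints"],o["contact_force"])
p,y=way("v",0.05,.045);print(p,y,row(p,.25,y),row(p,.172,y))
E
```

```text
13.95 [0.54905754 0.15578269 0.33025986] [3.13328399 0.12980066 0.00367718] [-1.29895569  0.68646488  1.40866801  1.83213292 -0.71007184  1.26331947
 -1.17233059] [ 0.04186094 -0.68719982 -0.65086915]
[0.53360231 0.15164499] 0.07944312392564845 [-0.0318, 0.0048, 0.1605, 0.0009, -0.0003, 0.0005, 1.0] [-0.0322, 0.0039, 0.3165, 0.0009, -0.0003, 0.0005, 1.0]
```

Joint 3 is at 1.41, close to its 1.46 limit, so I'll turn back anticlockwise at height before descending.

Call:
{"method": "step_arm", "body": {
  "commands": [
    [0,0,0,0,0,-0.02,1],
    [0,0,0,0,0,-0.04,1],
    [0,0,0,0,0,-0.06,1],
    [0,0,0,0,0,-0.08,1],
    [0,0,0,0,0,-0.1,1],
    [0,0,0,0,0,-0.12,1],
    [0,0,0,0,0,-0.127,1],
    [0,0,0,0,0,-0.127,1],
    [0,0,0,0,0,-0.127,1],
    [0,0,0,0,0,-0.127,1]
  ]
}}

```text
clock: 15.2
tcp_pos: [0.5491, 0.1558, 0.3302]
orientation: [2.836, 1.336, -0.0]
contact_force: [0.1, 0.4, 0.0]
grip_width: -0.0
```

```bash
python3 - <<'E'
from h import *
o=readout.get_obs();print(o["clock"],o["tcp_pos"],o["joints"],o["contact_force"])
p,y=way("v",0.05,.05);print(p,row(p,.25,.88),row(p,.172,.88))
E
```

```text
15.2 [0.54907802 0.15576954 0.33018482] [-1.24600571  0.52923202  1.21459127  1.8301805  -0.53417053  1.16508433
 -0.54447822] [1.43156590e-01 4.17652130e-01 3.79253275e-04]
[0.53858654 0.15204179] [-0.0186, -0.0123, 0.1604, 0.0009, 0.0005, 0.0, 1.0] [-0.0182, -0.0132, 0.3164, 0.0009, 0.0005, 0.0, 1.0]
```

Call:
{"method": "step_arm", "body": {
  "commands": [
    [-0.01,-0.006,0.04,0,0,0,1],
    [-0.018,-0.012,0.08,0,0,0,1],
    [-0.018,-0.013,0.12,0,0,0,1],
    [-0.018,-0.013,0.15,0,0,0,1],
    [-0.018,-0.013,0.17,0,0,0,1],
    [-0.018,-0.013,0.19,0,0,0,1],
    [-0.018,-0.013,0.2,0,0,0,1],
    [-0.018,-0.013,0.2,0,0,0,1],
    [-0.018,-0.013,0.2,0,0,0,1],
    [-0.018,-0.013,0.2,0,0,0,1]
  ]
}}

```text
clock: 16.45
tcp_pos: [0.5388, 0.1524, 0.2305]
orientation: [2.836, 1.336, 0.001]
contact_force: [-0.0, -0.3, 0.2]
grip_width: 0.0001
```

```bash
python3 - <<'E'
from h import *
o=readout.get_obs();print(o["clock"],o["tcp_pos"],o["joints"],o["contact_force"])
p,y=way("v",0.05,.045);print(p,row(p,.172,.88))
f=grab_frame("top")
g=grab_frame("wrist");save(g,"w6.png")
E
```

```text
16.45 [0.53875994 0.15242142 0.23052116] [-1.16512365  0.61370535  1.08864762  1.9528475  -0.65320648  0.98103124
 -0.45313027] [-0.0196871  -0.31488319  0.17422159]
[0.53360231 0.15164499] [-0.0075, -0.0077, 0.117, 0.0009, 0.0004, 0.0, 1.0]
```

View pics/w6.png

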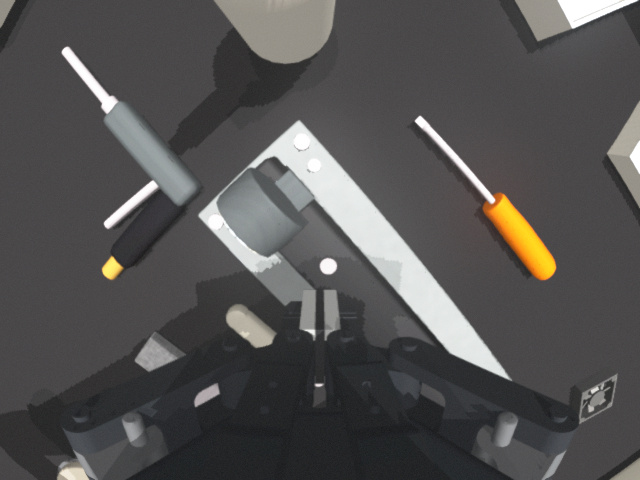

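The finger is over the header at about (320,310), with the vent lever tip at (250,325) and the gauge at (260,210). I'll use yaw 1.2 and a 45 mm contact radius to keep the linkage well clear of the gauge.

```bash
cat >> h.py <<'E'
def vrow(th,lead,z=.172,clear=None):
    yaw=1.2+.4*th/1.571;a=pose()["m"][2];d=yaw-th-a
    off=.007+.011*abs(np.cos(d))+.0145*abs(np.sin(d))-lead
    p,_=way("v",th,off,.045);return row(p,z,yaw)
E
python3 - <<'E'
from h import *
print(vrow(.05,-.02,.2305),vrow(.05,-.02,.172))
E
```

```text
[-0.018, 0.0027, -0.0001, 0.0009, 0.0006, -0.0529, 1.0] [-0.0177, 0.002, 0.1168, 0.0009, 0.0006, -0.0529, 1.0]
```

Call:
{"method": "step_arm", "body": {
  "commands": [
    [-0.006,0,0,0,0,-0.02,1],
    [-0.012,0.002,0,0,0,-0.04,1],
    [-0.018,0.002,0.01,0,0,-0.053,1],
    [-0.018,0.002,0.04,0,0,-0.053,1],
    [-0.018,0.002,0.07,0,0,-0.053,1],
    [-0.018,0.002,0.09,0,0,-0.053,1],
    [-0.018,0.002,0.105,0,0,-0.053,1],
    [-0.018,0.002,0.115,0,0,-0.053,1],
    [-0.018,0.002,0.117,0,0,-0.053,1],
    [-0.018,0.002,0.117,0,0,-0.053,1]
  ]
}}

```text
clock: 17.8
tcp_pos: [0.534, 0.1446, 0.1721]
orientation: [2.576, 1.787, -0.001]
contact_force: [-0.2, 0.1, 0.3]
grip_width: 0.0
```

```bash
python3 - <<'E'
from h import *
o=readout.get_obs();print(o["clock"],o["tcp_pos"],o["joints"],o["contact_force"])
for th,l in[(.05,-.01),(.05,-.002),(.1,.001),(.16,.001),(.23,.001),(.3,.001),(.37,.001),(.44,.001),(.51,.001)]: print(th,vrow(th,l))
E
```

```text
17.8 [0.53404042 0.14455539 0.17211337] [-1.04906658  0.62596215  0.91505017  2.00491891 -0.66481376  0.83885389
 -0.11356867] [-0.18498247  0.07189224  0.26847347]
0.05 [-0.0083, -0.0184, 0.0002, 0.0008, 0.0006, 0.0001, 1.0]
0.05 [-0.0151, -0.0328, 0.0001, 0.0008, 0.0006, 0.0001, 1.0]
0.1 [-0.0174, -0.0431, 0.0001, 0.0008, 0.0007, -0.0019, 1.0]
0.16 [-0.0175, -0.049, 0.0001, 0.0008, 0.0007, -0.0044, 1.0]
0.23 [-0.018, -0.056, 0.0, 0.0008, 0.0007, -0.0072, 1.0]
0.3 [-0.0191, -0.063, -0.0, 0.0008, 0.0007, -0.01, 1.0]
0.37 [-0.0207, -0.0699, -0.0, 0.0008, 0.0007, -0.0129, 1.0]
0.44 [-0.0229, -0.0768, -0.0001, 0.0008, 0.0007, -0.0157, 1.0]
0.51 [-0.0256, -0.0836, -0.0001, 0.0008, 0.0007, -0.0186, 1.0]
```

Call:
{"method": "step_arm", "body": {
  "commands": [
    [-0.008,-0.018,0,0,0,0,1],
    [-0.015,-0.033,0,0,0,0,1],
    [-0.0174,-0.043,0,0,0,-0.002,1],
    [-0.0175,-0.049,0,0,0,-0.0044,1],
    [-0.018,-0.056,0,0,0,-0.0072,1],
    [-0.019,-0.063,0,0,0,-0.01,1],
    [-0.0207,-0.07,0,0,0,-0.013,1],
    [-0.023,-0.077,0,0,0,-0.0157,1],
    [-0.0256,-0.0836,0,0,0,-0.0186,1],
    [-0.0256,-0.0836,0,0,0,-0.0186,1]
  ]
}}

```text
clock: 19.05
tcp_pos: [0.4923, 0.1471, 0.1728]
orientation: [2.464, 1.934, 0.005]
contact_force: [4.7, -0.5, 0.1]
grip_width: 0.0002
```

```bash
python3 - <<'E'
from h import *
o=readout.get_obs();print(o["clock"],o["tcp_pos"],o["joints"],o["contact_force"])
f=grab_frame("top");save(f,"t7.png",(250,210,400,330),5)
for th in np.arange(.58,1.25,.07): print(round(th,2),vrow(th,.001))
E
```

```text
19.05 [0.49225802 0.1471134  0.17284603] [-1.11012415  0.55486785  0.91334206  2.09761844 -0.62388239  0.77853911
 -0.04609808] [ 4.69542536 -0.48610072  0.12296418]
0.58 [-0.0033, -0.0106, 0.0015, 0.0014, 0.0006, -0.0027, 1.0]
0.65 [-0.0064, -0.0174, 0.0015, 0.0014, 0.0006, -0.0056, 1.0]
0.72 [-0.01, -0.024, 0.0015, 0.0014, 0.0006, -0.0084, 1.0]
0.79 [-0.0142, -0.0304, 0.0014, 0.0014, 0.0006, -0.0113, 1.0]
0.86 [-0.0189, -0.0364, 0.0014, 0.0014, 0.0006, -0.0141, 1.0]
0.93 [-0.0242, -0.0421, 0.0013, 0.0014, 0.0006, -0.0169, 1.0]
1.0 [-0.0299, -0.0474, 0.0013, 0.0014, 0.0006, -0.0198, 1.0]
1.07 [-0.0361, -0.0523, 0.0013, 0.0014, 0.0006, -0.0226, 1.0]
1.14 [-0.0427, -0.0566, 0.0013, 0.0014, 0.0006, -0.0254, 1.0]
1.21 [-0.0497, -0.0604, 0.0013, 0.0013, 0.0007, -0.0283, 1.0]
```

View pics/t7.png

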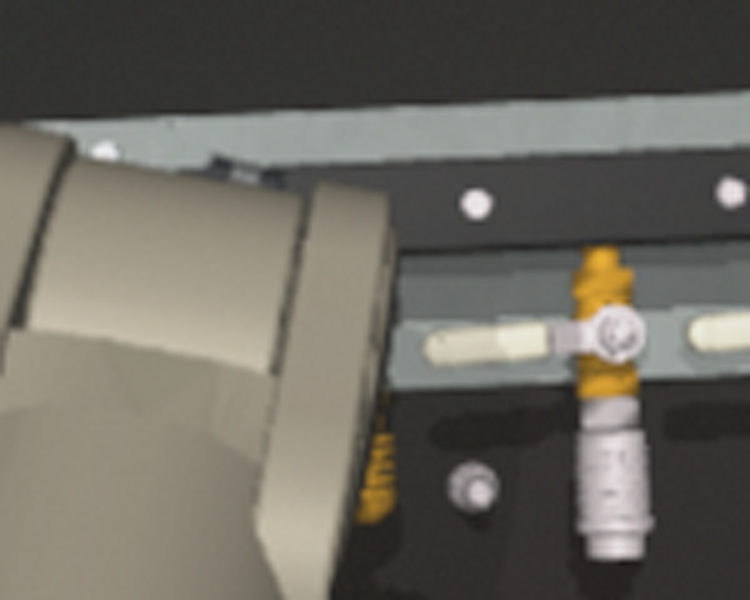

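The top view is blocked by the arm, but the 4.7 N along +x fits the expected 5 N drag. Outlet_b's lever at (490,343) is untouched. I'll continue.

Call:
{"method": "step_arm", "body": {
  "commands": [
    [-0.0033,-0.0106,0.0015,0,0,-0.0027,1],
    [-0.0064,-0.0174,0.0015,0,0,-0.0056,1],
    [-0.01,-0.024,0.0015,0,0,-0.0084,1],
    [-0.0142,-0.0304,0.0015,0,0,-0.0113,1],
    [-0.019,-0.0364,0.0015,0,0,-0.014,1],
    [-0.024,-0.042,0.0015,0,0,-0.017,1],
    [-0.03,-0.0474,0.0015,0,0,-0.02,1],
    [-0.036,-0.0523,0.0015,0,0,-0.0226,1],
    [-0.0427,-0.0566,0.0015,0,0,-0.0254,1],
    [-0.05,-0.06,0.0015,0,0,-0.0283,1]
  ]
}}

```text
clock: 20.35
tcp_pos: [0.4593, 0.1314, 0.1728]
orientation: [2.279, 2.145, 0.011]
contact_force: [6.6, 3.2, -1.0]
grip_width: 0.0002
```

```bash
python3 - <<'E'
from h import *
o=readout.get_obs();print(o["clock"],o["tcp_pos"],o["joints"],o["contact_force"])
for th,l in[(1.28,.001),(1.35,.001),(1.41,.001),(1.47,.001),(1.52,.001),(1.571,.001),(1.571,.003),(1.571,.005),(1.571,.007),(1.571,.009)]: print(round(th,2),vrow(th,l))
E
```

```text
20.35 [0.45934191 0.1314394  0.17279699] [-1.11639402  0.4780681   0.89102133  2.18012565 -0.56429483  0.71652531
  0.0964351 ] [ 6.62171032  3.17563755 -0.95806814]
1.28 [-0.0093, -0.0091, 0.0015, 0.0021, 0.0004, -0.0025, 1.0]
1.35 [-0.0164, -0.013, 0.0015, 0.0021, 0.0005, -0.0053, 1.0]
1.41 [-0.0226, -0.016, 0.0014, 0.0021, 0.0005, -0.0077, 1.0]
1.47 [-0.0291, -0.0184, 0.0014, 0.0021, 0.0005, -0.0102, 1.0]
1.52 [-0.0347, -0.0201, 0.0014, 0.0021, 0.0005, -0.0122, 1.0]
1.57 [-0.0404, -0.0215, 0.0014, 0.0021, 0.0005, -0.0143, 1.0]
1.57 [-0.0444, -0.0212, 0.0014, 0.0021, 0.0005, -0.0143, 1.0]
1.57 [-0.0484, -0.0208, 0.0015, 0.0021, 0.0005, -0.0143, 1.0]
1.57 [-0.0524, -0.0204, 0.0015, 0.0021, 0.0005, -0.0143, 1.0]
1.57 [-0.0564, -0.0201, 0.0015, 0.0021, 0.0005, -0.0143, 1.0]
```

Call:
{"method": "step_arm", "body": {
  "commands": [
    [-0.0093,-0.009,0.0015,0,0,-0.0025,1],
    [-0.0164,-0.013,0.0015,0,0,-0.0053,1],
    [-0.0226,-0.016,0.0015,0,0,-0.0077,1],
    [-0.029,-0.0184,0.0015,0,0,-0.01,1],
    [-0.0347,-0.02,0.0015,0,0,-0.0122,1],
    [-0.0404,-0.0215,0.0015,0,0,-0.0143,1],
    [-0.0425,-0.0213,0.0015,0,0,-0.0143,1],
    [-0.0444,-0.0212,0.0015,0,0,-0.0143,1],
    [-0.0444,-0.0212,0.0015,0,0,-0.0143,1],
    [-0.0444,-0.0212,0.0015,0,0,-0.0143,1]
  ]
}}

```text
clock: 21.6
tcp_pos: [0.4486, 0.1122, 0.1725]
orientation: [2.178, 2.248, 0.016]
contact_force: [3.7, 5.6, 1.2]
grip_width: 0.0002
```

```bash
python3 - <<'E'
from h import *
o=readout.get_obs();print(o["clock"],o["tcp_pos"],o["joints"],o["contact_force"])
print(way("v",1.571,0,.045)[0],vrow(1.571,.005))
E
```

```text
21.6 [0.44855099 0.11216253 0.17254618] [-1.08401083  0.4417743   0.87410292  2.21511859 -0.53407615  0.6889338
  0.19519094] [3.70409585 5.59870725 1.179859  ]
[0.44789071 0.0949039 ] [-0.0084, -0.0024, 0.0011, 0.0024, 0.0002, 0.0004, 1.0]
```

Call:
{"method": "step_arm", "body": {
  "commands": [
    [-0.004,-0.001,0.001,0,0,0,1],
    [-0.006,-0.002,0.001,0,0,0,1],
    [-0.008,-0.002,0.001,0,0,0,1],
    [-0.01,-0.002,0.001,0,0,0,1],
    [-0.012,-0.002,0.001,0,0,0,1],
    [-0.014,-0.002,0.001,0,0,0,1],
    [-0.016,-0.002,0.001,0,0,0,1],
    [-0.018,-0.002,0.001,0,0,0,1],
    [-0.018,-0.002,0.001,0,0,0,1],
    [-0.018,-0.002,0.001,0,0,0,1]
  ]
}}

```text
clock: 22.85
tcp_pos: [0.4486, 0.1109, 0.1727]
orientation: [2.174, 2.261, 0.027]
contact_force: [0.1, 24.6, 1.4]
grip_width: 0.0003
```

The force is 25 N with no travel, so the vent is against its stop. I'll back off, lift and check.

Call:
{"method": "step_arm", "body": {
  "commands": [
    [0.02,0,0,0,0,0,1],
    [0.04,0,0,0,0,0,1],
    [0.06,0,0,0,0,0,1],
    [0.07,0,-0.02,0,0,0,1],
    [0.07,0,-0.08,0,0,0,1],
    [0.07,0,-0.16,0,0,0,1],
    [0.09,0,-0.24,0,0,0,1],
    [0.2,0,-0.3,0,0,0,1],
    [0.32,0,-0.32,0,0,0,1],
    [0.42,0,-0.34,0,0,0,1]
  ]
}}

```text
clock: 24.1
tcp_pos: [0.4374, 0.3212, 0.3457]
orientation: [2.174, 2.262, 0.028]
contact_force: [1.3, -1.0, 0.1]
grip_width: -0.0004
```

```bash
python3 - <<'E'
from h import *
o=readout.get_obs();print(o["clock"],o["tcp_pos"],o["joints"],o["contact_force"])
for n in("top","scene"):
    f=grab_frame(n);save(f,n+"8.png",(190,150,560,350) if n=="top" else (80,120,480,420),2)
    for t,z in(("supply_lever",.122),("vent_lever",.115)):
        for k in range(3):
            try: print(n,t,axis(f,t,z,k))
            except Exception: pass
    for t,z in(("supply_grip",.118),("vent_grip",.112),("lens",0),("fan",0),("air_plug",0)):
        for k in tip_of(t,f)[:1]: print(n,t,round(k["p"],2),at_z(f,k["point"],z))
    print("exp vent",[np.round(proj(f,[*way("v",1.571,0,q)[0],.115])) for q in(.026,.072)])
E
```

```text
24.1 [0.43741185 0.32122164 0.3456784 ] [-1.59283217  0.33644577  1.06952348  1.88100636 -0.33172489  1.0976993
 -0.35851686] [ 1.28120123 -0.97851785  0.13510207]
top supply_lever (0.64, 488, array([ 0.48364161, -0.19834514]), np.float64(-177.2842712325447), array([0.09621857, 0.01876536]))
top vent_lever (0.92, 218, array([0.45065325, 0.09419815]), np.float64(-179.21082269159103), array([0.06298162, 0.01402166]))
top supply_grip 0.58 [ 0.4731485  -0.19733288  0.118     ]
top vent_grip 0.71 [0.4443978  0.09464813 0.112     ]
top lens 0.64 [ 0.43013733 -0.2114857   0.        ]
top fan 0.59 [ 0.67313359 -0.2383986   0.        ]
top air_plug 0.43 [0.42919439 0.04862017 0.        ]
exp vent [array([322., 293.]), array([323., 319.])]
scene supply_lever (0.84, 266, array([ 0.48609034, -0.19806121]), np.float64(6.531839396140293), array([0.10145849, 0.02229939]))
scene vent_lever (0.65, 124, array([0.45387259, 0.09545277]), np.float64(7.975146186522142), array([0.07622109, 0.01409207]))
scene supply_grip 0.59 [ 0.46749272 -0.20443511  0.118     ]
scene vent_grip 0.5 [0.45525338 0.09254443 0.112     ]
scene lens 0.79 [ 4.19464569e-01 -2.21849219e-01 -1.11022302e-16]
scene fan 0.72 [ 0.67427047 -0.2462425   0.        ]
scene air_plug 0.44 [0.44403136 0.04617785 0.        ]
exp vent [array([335., 220.]), array([344., 206.])]
```

View pics/top8.png

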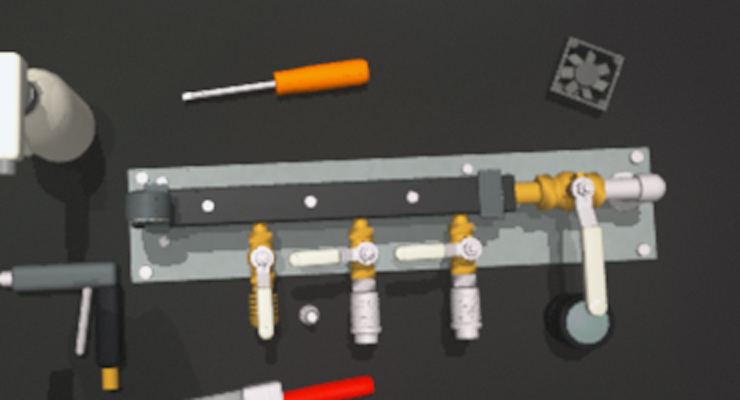

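The final view shows the vent lever in line over its silencer at (264,300) and the supply lever across its pipe. Both coupler levers are still shut and the other things are where they were. The gripper is well clear, so I'm handing in.

```bash
python3 -c "
from h import *
r.hand_in();o=readout.get_obs();print(o['clock'],o['contact_force'])"
```

```text
the job is handed in; nothing more can be done
the job is handed in; nothing more can be done
```

I pushed the supply lever fully shut with the closed fingertips, then pushed the vent lever fully open, and handed the job in. That was about 24 s into the 54 s allowed, with the robot clear of everything.

- **Stops:** Each lever was pressed until it stopped moving, at about 24 N (supply) and 25 N (vent). The drag while turning was 5 to 7 N, so both are against their stops.
- **Lever angles:** The final top view puts the supply lever at 182.7° and the vent at 180.8°, against 181.7° expected for both (about 0.02 rad off).
- **Everything else:** Both coupler levers are still shut. The other things on the bench look unmoved, judging by eye and by position estimates that scatter by about 1 cm.

**Checks that disagreed or were not made:**
- The angled scene view gave lever angles 5 to 6° off. I trusted the top view and the force at the stops instead.
- I did not read the gauge needle.
- Joint 3 came close to its limit once (1.41 of 1.46 rad), and I turned the tool back before going on.

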